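Make up two inverter repair kits

ROBOT

A 6-joint arm with a two-finger parallel gripper is mounted at the origin on the work surface. World frame = base frame: x ahead of the robot, y to its left, z up, the work surface at z = 0. Lengths are in m, angles in rad, forces in N, time in s.
With the tool pointing down it reaches from about 0.2 to 0.875 m from the base axis. Payload 3.4 kg.
Tool frame: the origin (TCP) lies at the very end of the fingers, on their centre line; the grasp point (between the pads) lies behind it (grasp_offset is the x of the grasp point in the tool frame, in m); x points along the fingers, y is the direction in which the jaws open and shut, and the axes are right-handed (so a half turn about x gives the same grasp; the last joint's range is limited). The gripper opens to 94 mm and grips with 3 to 60 N. Pads are 16 mm wide; open, the fingers measure 119 mm over their backs; the gripper's body (75 mm by 177 mm) begins 78 mm behind the grasp point.
Start: joints at [1.115, 0.276, 1.505, -0, 1.361, -0.121], TCP at [0.189, 0.543, 0.205] pointing down, gripper open.
Joint ranges: [-2.89, 2.89], [-0.75, 2.08], [0.22, 2.7], [-1.18, 4.32], [0.11, 2.71], [-2.7, 2.7]. Speed limits (rad/s): [2.57, 2.57, 3.14, 3.14, 3.14, 3.14].

INTERFACE

Orientations are given as a unit quaternion [w, x, y, z].
In Python, from workcell import * gives the robot as it stands. The module is installed in compiled form; this text tells all that it offers.
- The arm moves only by the shell command python3 -m crank 'ROWS'. ROWS is JSON, a list of rows, each a list of 7 numbers: the turn, a rotation vector about the tool's x, y, z in units of 8 degrees (1.0 is 8 degrees), then the shift along the tool's x, y, z in units of 40 mm (1.0 is 40 mm), then the finger opening in mm, from 0 to 94. In form: [[wx, wy, wz, x, y, z, grip], ...]. A call has 1 to 20 rows; each row is the pose to reach, as a shift and turn from the pose commanded when the call began, along the tool's axes at that moment; what a row does not reach only later rows make up. A row lasts 1/10 s, in which the tool goes at most 50 mm and 8.59 degrees, less where a joint would pass 70% of its speed; a pose out of reach is approached as far as the arm can. A call with a gripper value outside its range is refused whole. The fingers move at their own pace and stop on an object; the grip force is fixed at half the most. Time passes only in rows, so rows that repeat a pose let the fingers close. It gives the time, the measured TCP pose, the force and the opening at its end, in the units of the state.
- state(): the state, without advancing time (a new reading comes with each control period).
- snapshot(name): name is "scene" or "top" or "wrist"; returns a dict with "pixels" (480x640x3 uint8, red, green, blue), "camera_matrix" (3x3 intrinsics, pixels), "rvec" (rotation vector, rad) and "tvec" (3), from world to camera coordinates, as OpenCV has them. Camera axes: x right, y down, z forward; pixel columns grow to the right and rows downward; lengths in m; the calibration is good to about 2 mm. The wrist camera is an equidistant fisheye: a pixel r from the principal point sees the ray r / f radians off the axis. A picture is of the moment at which its call begins. There is no depth.
- close_job(): hands the job in, once; it reports no verdict.
The state is a dict: "t": time; "joint_pos": joint angles; "qd": joint speeds; "joint_efforts": joint torques, N m; "eef_pos": TCP position; "ee_rot": TCP orientation; "wrist_force": force on the tool from outside, world axes, zero at the start; "ft_torque": the same for the moment, N m; "width": finger opening in m.
Only numpy, scipy, OpenCV 4.12 (cv2) and the standard library are available. Lean on these libraries where they do the work, as an engineer would, in place of code of your own. Each camera call takes 0.05 s, during which the arm holds its last target.

TASK

Make up the two repair kits: in the blue tray put the black power module in the wide bay and the red capacitor in the small bay; in the yellow tray put the heat sink in the middle bay, with the white relay in the bay on one side of it and the blue capacitor in the bay on the other, whichever way round. Everything must stand upright and flat on the floor of its bay, and nothing may be tipped over on the way. Leave the black capacitor, the grey terminal block and the transformer standing where they are.

Things in the scene. Friction and masses are not known exactly. Their poses are not given: they have to be found in the camera images.
- power_module: Black power module for the blue kit: a flat-bottomed black brick 80 mm long (its x), 34 mm wide (its y), 31 mm high, with three square silver terminals in a row on top. The lower 24 mm are full width, the top 24 mm wide. Loose, standing free on the bench at the start. Origin at the centre of the underside, z up.
- red_capacitor: For the blue kit, an electrolytic capacitor: an upright cylinder 35 mm in diameter and 50 mm tall (two 4 mm pins stick up from its top), with a red sleeve and a silver top. Loose, standing free on the bench at the start. Origin at the centre of the underside, z up.
- heat_sink: Bare aluminium heat sink for the yellow kit: a silver finned block 50 mm long (its x, along the fins), 42 mm wide (its y, across the fins), 28 mm high, fins upward. Loose, standing free on the bench at the start. Origin at the centre of the underside, z up.
- white_relay: White solid-state relay for the yellow kit: a flat white block 45 mm along its x, 58 mm along its y, 28 mm high, with four brass screw terminals and a grey band on top. Loose, standing free on the bench at the start. Origin at the centre of the underside, z up.
- blue_capacitor: For the yellow kit, an electrolytic capacitor: an upright cylinder 35 mm in diameter and 50 mm tall (two 4 mm pins stick up from its top), with a blue sleeve and a silver top. Loose, standing free on the bench at the start. Origin at the centre of the underside, z up.
- black_capacitor: Not for any kit, an electrolytic capacitor: an upright cylinder 35 mm in diameter and 50 mm tall (two 4 mm pins stick up from its top), with a black sleeve and a silver top. Loose, standing free on the bench at the start. Origin at the centre of the underside, z up.
- terminal_block: Not for any kit: a mid-grey terminal block 60 mm (its x) by 34 mm (its y), 41 mm high, with six dark screws on top. Loose, standing free on the bench at the start. Origin at the centre of the underside, z up.
- transformer: Not for any kit: a small transformer with a copper winding on a dark iron core and a flat steel foot, 64 mm (its x) by 42 mm (its y), 50 mm high. Loose, standing free on the bench at the start. Origin at the centre of the underside, z up.
- blue_tray: Blue open kit tray, fixed, 120 mm (its x) by 180 mm (its y), rim 22 mm high, walls 4 mm, floor 4 mm thick. A divider as high as the rim makes two bays side by side along y, each 112 mm inside along x: the wide bay is 104 mm along y, centred at y = +34 mm; the small bay 64 mm, centred at y = -54 mm. Origin at the centre of the underside, z up; yaw within 0.2 rad of the world.
- yellow_tray: Yellow open kit tray, fixed, 120 mm (its x) by 220 mm (its y), rim 22 mm high, walls 4 mm, floor 4 mm thick. Two dividers as high as the rim make three equal bays side by side along y, each 112 mm along x and 68 mm along y inside, centred at y = +72, 0 and -72 mm. Origin at the centre of the underside, z up; yaw within 0.2 rad of the world.
There are look-alikes about, which are no part of the job. Leave any purple or turquoise look-alike of the transformer alone.

How it is judged:
At the end, for the whole second after the job is handed in: Module in the blue tray's wide bay, red capacitor in its small bay; heat sink in the middle yellow bay, relay and blue capacitor in the outer ones, either way round; all within 4 mm of the floor, upright within 0.1 rad. The other three upright within 20 mm of their starts. All at rest (y of power_module in the frame of blue_tray between 0.002 and 0.066 m and x of power_module in the frame of blue_tray between -0.056 and 0.056 m and y of red_capacitor in the frame of blue_tray between -0.086 and -0.022 m and x of red_capacitor in the frame of blue_tray between -0.056 and 0.056 m and y of heat_sink in the frame of yellow_tray between -0.032 and 0.032 m and x of heat_sink in the frame of yellow_tray between -0.056 and 0.056 m and (((y of white_relay in the frame of yellow_tray between 0.04 and 0.104 m and x of white_relay in the frame of yellow_tray between -0.056 and 0.056 m) and (y of blue_capacitor in the frame of yellow_tray between -0.104 and -0.04 m and x of blue_capacitor in the frame of yellow_tray between -0.056 and 0.056 m)) or ((y of white_relay in the frame of yellow_tray between -0.104 and -0.04 m and x of white_relay in the frame of yellow_tray between -0.056 and 0.056 m) and (y of blue_capacitor in the frame of yellow_tray between 0.04 and 0.104 m and x of blue_capacitor in the frame of yellow_tray between -0.056 and 0.056 m))) and z of each of power_module, red_capacitor in the frame of blue_tray below 0.008 m and angle between each of power_module, red_capacitor, heat_sink, white_relay, blue_capacitor, black_capacitor, terminal_block, transformer's own z axis and vertical below 0.1 rad and z of each of heat_sink, white_relay, blue_capacitor in the frame of yellow_tray below 0.008 m and linear speed of each of power_module, red_capacitor, heat_sink, white_relay, blue_capacitor, black_capacitor, terminal_block, transformer below 0.02 m/s and angular speed of each of power_module, red_capacitor, heat_sink, white_relay, blue_capacitor, black_capacitor, terminal_block, transformer below 0.2 rad/s and distance of each of black_capacitor, terminal_block, transformer from where it was at the start of the episode below 0.02 m); the robot touches nothing.
It fails at once if one of the stock parts was tipped over (tilted by more than 0.7 rad) (angle between any of power_module, white_relay, heat_sink, red_capacitor, blue_capacitor, black_capacitor, terminal_block, transformer's own z axis and vertical above 0.7 rad).
It fails at once if a part that belongs to no kit was moved (more than 40 mm) (distance of any of black_capacitor, terminal_block, transformer from where it was at the start of the episode above 0.04 m).
It also fails if it takes over 120 s, if anything falls off the work surface, if the arm or the gripper's body presses on something with over 40 N, if the wrist force passes 120 N, or if a joint passes its speed limit or range.

## Working session

There is one attempt and no reset: what is moved stays moved. The work goes in short steps, Python scripts to look and compute and a shell command to move; the robot and the scene stay as the last step left them, time stands still between calls to the robot, and variables do not carry over. Pictures are saved under pics/ and viewed, and the job is handed in when it is done.

```bash
ls; mkdir -p pics; python3 - <<'E'
from workcell import *
import cv2
print(state())
for n in ["scene","top","wrist"]:
    s=snapshot(n); cv2.imwrite(f"pics/{n}0.png",s["pixels"][:,:,::-1]); print(n,s["camera_matrix"],s["rvec"],s["tvec"])
E
```

```text
pics
{'t': 0.0, 'joint_pos': array([ 1.11503731e+00,  2.76583143e-01,  1.50609368e+00,  2.24708589e-05,
        1.36068998e+00, -1.21048890e-01]), 'qd': array([ 0.00202119,  0.00190982,  0.00038512, -0.00065886, -0.00131869,
        0.00059805]), 'joint_efforts': array([-6.42131927e-04, -4.04566491e+01, -2.37228101e+01,  6.98920176e-02,
        3.44637211e-02, -1.28719007e-04]), 'eef_pos': array([0.1886642 , 0.5425845 , 0.20462722]), 'ee_rot': array([ 0.69704124,  0.11718873,  0.69741295, -0.11838701]), 'wrist_force': array([-0.15408139,  0.05671195,  0.15024307]), 'ft_torque': array([-0.00721099, -0.00293461,  0.01222987]), 'width': 0.0941495544655507}
scene [[510.10001453   0.         331.70462298]
 [  0.         510.10001453 243.84432051]
 [  0.           0.           1.        ]] [ 0.80147628  2.58447914 -1.04113255] [ 0.40343756 -0.16688694  1.35750729]
top [[617.4445988    0.         321.21186905]
 [  0.         617.4445988  245.18866491]
 [  0.           0.           1.        ]] [ 2.12756133 -2.09373967  0.22950225] [-0.02256681  0.49460524  1.24664557]
wrist [[371.64829954   0.         315.19234246]
 [  0.         371.64829954 248.12507134]
 [  0.           0.           1.        ]] [-2.38689189 -1.69731735 -0.21174324] [-0.57278388 -0.02622718  0.39005412]
```

View pics/scene0.png

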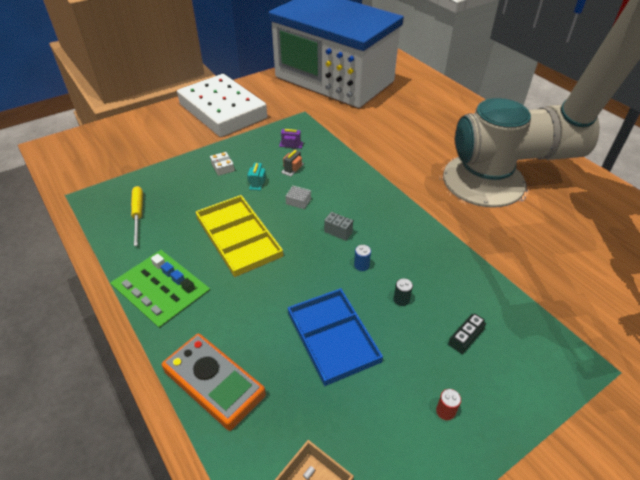

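View pics/top0.png

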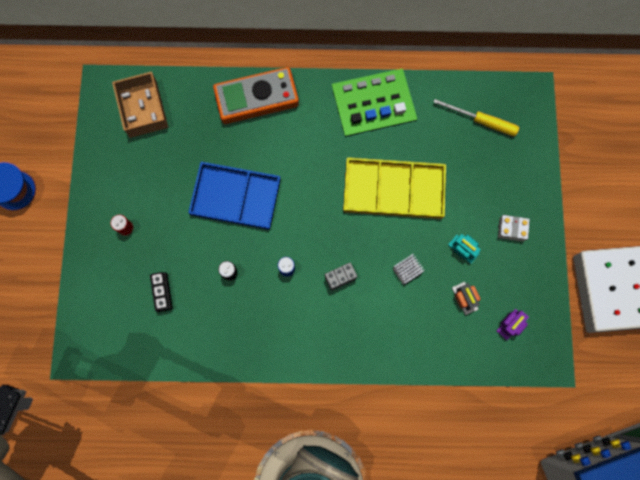

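View pics/wrist0.png

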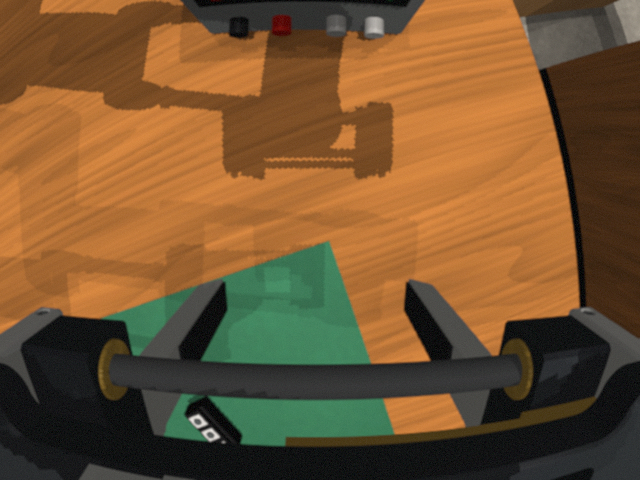

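Top view: blue tray about (235,196), yellow tray (395,188). Parts: red cap (121,225), module (161,292), black cap (227,270), blue cap (286,266), terminal block (341,277), heat sink (408,268), relay (514,228), transformer (467,298). The teal and purple look-alikes are near (465,247) and (514,323). I'll enlarge crops next.

```bash
cat > h.py <<'E'
import numpy as np, cv2
from scipy.spatial.transform import Rotation as R
from workcell import *
def cam(s): return s["camera_matrix"],R.from_rotvec(np.ravel(s["rvec"])).as_matrix(),np.ravel(s["tvec"])
def ray(s,uv,fish=False):
    K,Rm,t=cam(s); x=(uv[0]-K[0,2])/K[0,0]; y=(uv[1]-K[1,2])/K[1,1]
    if fish:
        r=np.hypot(x,y); d=np.array([x/r*np.sin(r),y/r*np.sin(r),np.cos(r)])
    else: d=np.array([x,y,1.])
    d=d/np.linalg.norm(d); return -Rm.T@t,Rm.T@d
def atz(s,uv,z,fish=False):
    c,d=ray(s,uv,fish); return c+d*(z-c[2])/d[2]
def tri(rs):
    A=sum(np.eye(3)-np.outer(d,d) for c,d in rs); b=sum((np.eye(3)-np.outer(d,d))@c for c,d in rs)
    p=np.linalg.solve(A,b); return p,max(np.linalg.norm((np.eye(3)-np.outer(d,d))@(p-c)) for c,d in rs)
def proj(s,p):
    K,Rm,t=cam(s); q=K@(Rm@np.array(p)+t); return q[:2]/q[2]
def crop(s,x0,y0,x1,y1,k,name):
    im=s["pixels"][y0:y1,x0:x1,::-1]; im=cv2.resize(im,None,fx=k,fy=k,interpolation=cv2.INTER_CUBIC)
    st=10 if k>=4 else 20
    for x in range((x0//st+1)*st,x1,st):
        cv2.line(im,((x-x0)*k,0),((x-x0)*k,6),(0,0,255),1)
        if x%(2*st)==0: cv2.putText(im,str(x),((x-x0)*k-10,18),0,.4,(255,255,255),1)
    for y in range((y0//st+1)*st,y1,st):
        cv2.line(im,(0,(y-y0)*k),(6,(y-y0)*k),(0,0,255),1)
        if y%(2*st)==0: cv2.putText(im,str(y),(8,(y-y0)*k+4),0,.4,(255,255,255),1)
    cv2.imwrite("pics/"+name,im)
E
python3 - <<'E'
from h import *
import pickle
s={n:snapshot(n) for n in ("top","scene")}
pickle.dump(s,open("s0.pkl","wb"))
crop(s["top"],90,150,300,320,3,"t_l.png")
crop(s["top"],300,150,545,345,3,"t_r.png")
crop(s["scene"],180,120,380,270,4,"s_l.png")
crop(s["scene"],280,230,500,420,3,"s_r.png")
for uv in [(121,225),(161,292),(227,270),(286,266),(514,228),(82,66),(573,385)]: print(uv,atz(s["top"],uv,0.03).round(3))
E
```

```text
(121, 225) [0.537 0.417 0.03 ]
(161, 292) [0.393 0.321 0.03 ]
(227, 270) [0.443 0.184 0.03 ]
(286, 266) [0.453 0.059 0.03 ]
(514, 228) [ 0.545 -0.43   0.03 ]
(82, 66) [0.909 0.537 0.03 ]
(573, 385) [ 0.216 -0.535  0.03 ]
```

View pics/t_l.png

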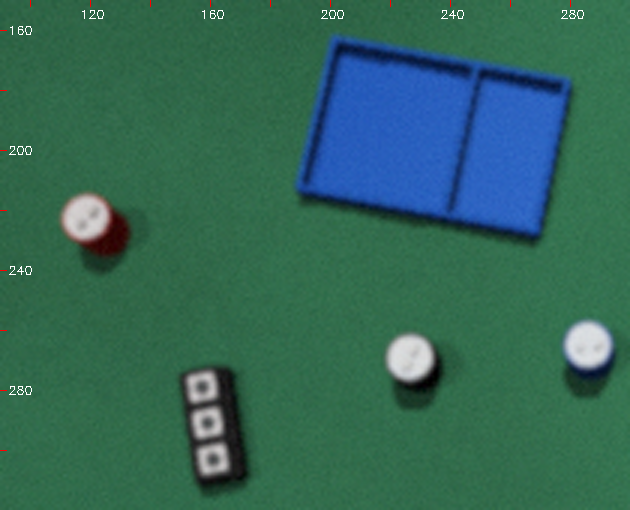

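View pics/t_r.png

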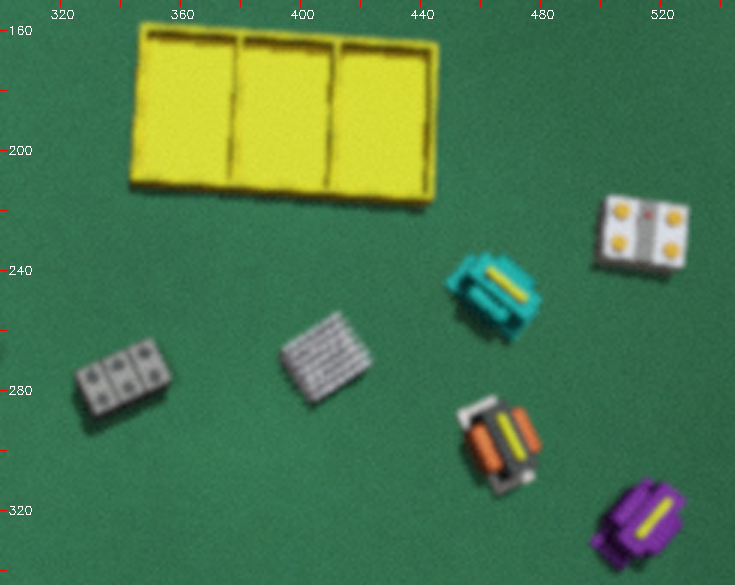

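View pics/s_l.png

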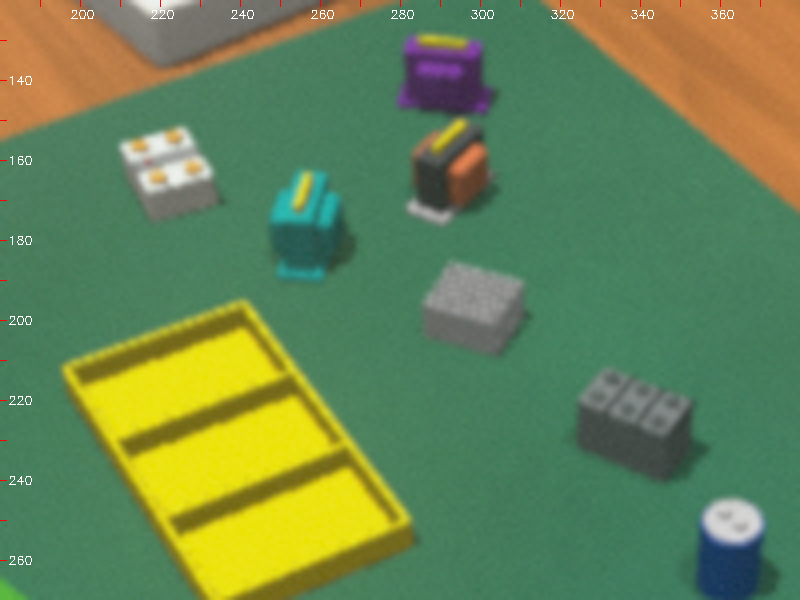

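View pics/s_r.png

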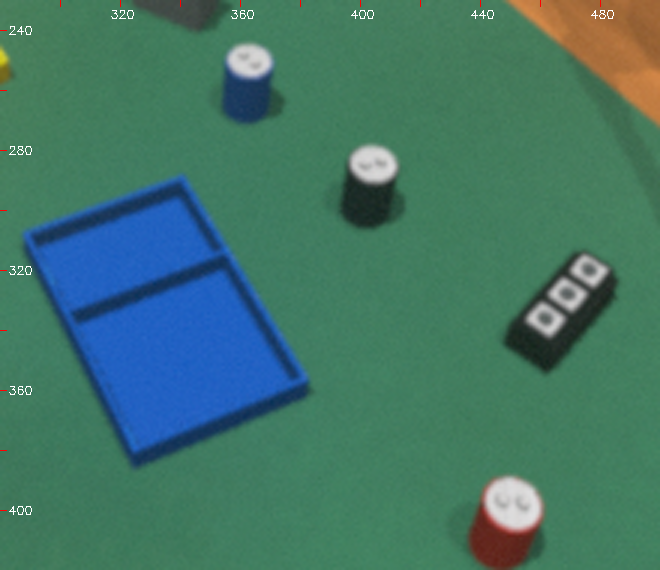

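```bash
python3 - <<'E'
from h import *
import pickle
s=pickle.load(open("s0.pkl","rb"));T,S=s["top"],s["scene"]
print("camT",ray(T,(0,0))[0].round(3),"camS",ray(S,(0,0))[0].round(3))
L={"red":((119,222.7),(450.7,397.7)),"black":((226.7,269.3),(404.3,284.7)),"blue":((286,265),(363,250.3)),
"m1":((157.3,279),(461.7,336.7)),"m1b":((157.3,279),(476.7,319.7)),"m2":((159,291),(469,328)),"m3":((160.7,303),(476.7,319.7)),
"relay":((515.3,226.8),(221.6,159.1)),"hs":((409,269),(298.5,191.8)),
"bt_a":((280,176),(288.3,308.7)),"bt_b":((201.3,162.3),(324.3,382.3)),"bt_c":((270,227),(340.7,289.3)),"bt_d":((189.5,212.5),(382.7,357)),
"yt_a":((446,164.3),(195.8,211.8)),"yt_c":((444,216),(241.3,195)),"yt_d":((343.7,211.5),(282.8,250.5))}
for k,(a,b) in L.items():
    p,e=tri([ray(T,a),ray(S,b)]); print(k,p.round(4),"err",round(e,4))
for k,z,pts in [("relay",.028,[(502.3,215.3),(529.3,218.3),(528,239.3),(500.7,237.3)]),("hs",.028,[(413.3,254.3),(423.7,270),(405,284.7),(393.7,267)]),
 ("bt",.022,[(280,176),(201.3,162.3),(189.5,212.5),(270,227)]),("yt",.022,[(446,164.3),(347.3,158),(343.7,211.5),(444,216)]),
 ("mod",.031,[(157.3,279),(159,291),(160.7,303)]),("red",.05,[(119,222.7)]),("blue",.05,[(286,265)]),("black",.05,[(226.7,269.3)])]:
    P=np.array([atz(T,q,z) for q in pts])[:,:2]; d=np.roll(P,-1,0)-P
    print(k,"c",P.mean(0).round(4),"sides",np.linalg.norm(d,axis=1).round(4),"ang",np.degrees(np.arctan2(d[:,1],d[:,0])).round(1),P.round(3).tolist())
E
```

```text
camT [ 0.22  -0.012  1.323] camS [0.953 0.635 0.849]
red [0.5372 0.4162 0.0486] err 0.0007
black [0.4405 0.1825 0.0496] err 0.0004
blue [0.4517 0.0587 0.0496] err 0.0003
m1 [0.4207 0.3313 0.0296] err 0.0006
m1b [0.4073 0.3285 0.0748] err 0.0116
m2 [0.3951 0.3255 0.0308] err 0.0004
m3 [0.3695 0.3202 0.0321] err 0.0009
relay [ 0.5478 -0.4338  0.0279] err 0.0003
hs [ 0.4513 -0.2023  0.0313] err 0.0005
bt_a [0.6567 0.08   0.0177] err 0.0015
bt_b [0.6875 0.2559 0.0147] err 0.0005
bt_c [0.5399 0.0984 0.0181] err 0.0016
bt_d [0.5696 0.2752 0.0184] err 0.0016
yt_a [ 0.6898 -0.2888  0.0201] err 0.0011
yt_c [ 0.5708 -0.2811  0.0219] err 0.0005
yt_d [ 0.5801 -0.0637  0.0168] err 0.0013
relay c [ 0.5464 -0.4334] sides [0.0587 0.0471 0.0588 0.0495] ang [-95.6 173.4  86.6  -6.7] [[0.573, -0.407], [0.567, -0.465], [0.521, -0.46], [0.524, -0.401]]
hs c [ 0.4516 -0.2023] sides [0.0401 0.0516 0.0445 0.0508] ang [-147.4  128.7   32.   -56.2] [[0.484, -0.212], [0.45, -0.234], [0.418, -0.193], [0.455, -0.17]]
bt c [0.6128 0.1758] sides [0.1778 0.1171 0.1788 0.1177] ang [ 80.7 170.6 -99.5  -8.9] [[0.656, 0.079], [0.685, 0.254], [0.57, 0.273], [0.54, 0.097]]
yt c [ 0.6349 -0.1757] sides [0.2196 0.1235 0.2189 0.1191] ang [ 87.1 176.7 -91.7  -3.7] [[0.69, -0.289], [0.701, -0.07], [0.578, -0.063], [0.571, -0.281]]
mod c [0.3954 0.3251] sides [0.026  0.0258 0.0518] ang [-168. -168.   12.] [[0.421, 0.33], [0.395, 0.325], [0.37, 0.32]]
red c [0.5372 0.4152] sides [0.] ang [0.] [[0.537, 0.415]]
blue c [0.4519 0.0584] sides [0.] ang [0.] [[0.452, 0.058]]
black c [0.4407 0.1821] sides [0.] ang [0.] [[0.441, 0.182]]
```

```bash
cat >> h.py <<'E'
def plan(*tg):
    """targets (x,y,z,jawdeg); prints rows from now"""
    st=state(); q=st["ee_rot"]; R0=R.from_quat([q[1],q[2],q[3],q[0]]); p=st["eef_pos"]
    y0=R0.as_matrix()[:,1]; a0=np.degrees(np.arctan2(y0[1],y0[0]))
    print("t",round(st["t"],2),"p",p.round(4),"jaw",round(a0,2),"tilt",R0.as_matrix()[:,0].round(3),"w",round(st["width"],4),"q6",st["joint_pos"][5].round(2),"q1",st["joint_pos"][0].round(2))
    for x,y,z,a in tg:
        a=np.radians(a); X=np.array([0,0,-1.]);Y=np.array([np.cos(a),np.sin(a),0]);Z=np.cross(X,Y)
        if Y@y0<0: Y=-Y;Z=-Z
        w=(R0.inv()*R.from_matrix(np.c_[X,Y,Z])).as_rotvec()
        d=R0.inv().apply(np.array([x,y,z])-p)
        print((x,y,z),"->",(np.degrees(w)/8).round(3).tolist(),(d/.04).round(3).tolist(),"rows~",round(max(np.linalg.norm(d)/.05,np.degrees(np.linalg.norm(w))/8.59),1))
E
python3 - <<'E'
from h import *
import workcell; print([ (n,getattr(workcell,n)) for n in dir(workcell) if not n.startswith("_")])
plan((.3955,.3255,.12,102),(.3955,.3255,.012,102))
E
```

```text
[('PlanningError', <class 'workcell.PlanningError'>), ('close_job', <function connect.<locals>.done at 0x7f41a84204a0>), ('grasp_offset', -0.0188), ('snapshot', <function make.<locals>.drawn_camera at 0x7f41a8420ae0>), ('state', <function make.<locals>.<lambda> at 0x7f41a8420fe0>)]
t 0.25 p [0.1889 0.5429 0.2051] jaw 70.82 tilt [-0.    -0.001 -1.   ] w 0.0939 q6 -0.12 q1 1.11
(0.3955, 0.3255, 0.12) -> [-3.898, -0.002, 0.005] [2.129, -3.434, 6.665] rows~ 6.2
(0.3955, 0.3255, 0.012) -> [-3.898, -0.002, 0.005] [4.829, -3.432, 6.666] rows~ 7.1
```

```bash
python3 -m crank '[[-3.9,0,0,1.2,-3.43,6.66,80],[-3.9,0,0,1.2,-3.43,6.66,80],[-3.9,0,0,1.2,-3.43,6.66,80],[-3.9,0,0,1.2,-3.43,6.66,80],[-3.9,0,0,2.1,-3.43,6.66,80],[-3.9,0,0,2.1,-3.43,6.66,80],[-3.9,0,0,2.1,-3.43,6.66,80],[-3.9,0,0,2.1,-3.43,6.66,80],[-3.9,0,0,2.1,-3.43,6.66,80],[-3.9,0,0,2.1,-3.43,6.66,80]]'; python3 - <<'E'
from h import *
s=snapshot("wrist"); cv2.imwrite("pics/w1.png",s["pixels"][:,:,::-1])
plan((.3955,.3255,.12,102),(.3955,.3255,.006,102))
E
```

```text
t: 1.25
eef_pos: [0.3951, 0.3271, 0.1221]
ee_rot: [0.703, -0.074, 0.703, 0.075]
wrist_force: [0.0, -0.4, 0.1]
width: 0.0801
t 1.3 p [0.3951 0.3273 0.1223] jaw 102.1 tilt [ 0.001  0.001 -1.   ] w 0.0802 q6 -1.23 q1 0.56
(0.3955, 0.3255, 0.12) -> [0.012, 0.009, -0.008] [0.056, -0.046, 0.001] rows~ 0.1
(0.3955, 0.3255, 0.006) -> [0.012, 0.009, -0.008] [2.906, -0.049, -0.002] rows~ 2.3
```

View pics/w1.png

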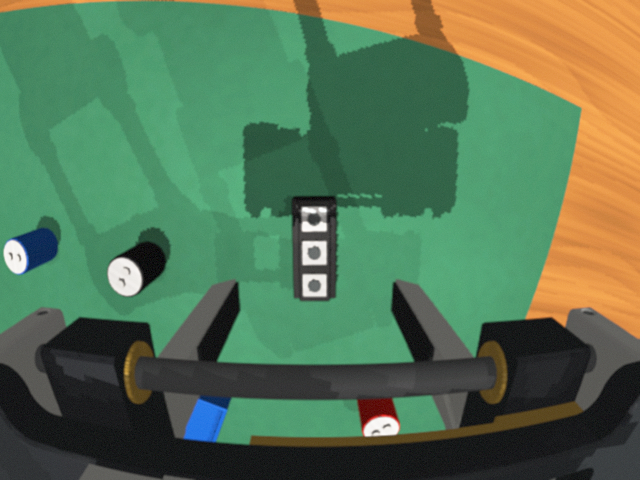

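The wrist view shows the module centred between the fingers and aligned, with its middle terminal at (314,253). The caps are on the left, well away from the fingers. I'll go down and grip.

```bash
python3 - <<'E'
from h import *
s=snapshot("wrist"); print(atz(s,(314,253),.031,True))
E
python3 -m crank '[[0,0,0,1,-0.04,0,80],[0,0,0,2,-0.04,0,80],[0,0,0,2.6,-0.04,0,80],[0,0,0,2.9,-0.04,0,80],[0,0,0,2.9,-0.04,0,80],[0,0,0,2.9,-0.04,0,20],[0,0,0,2.9,-0.04,0,20],[0,0,0,2.9,-0.04,0,20],[0,0,0,2.9,-0.04,0,20],[0,0,0,2.9,-0.04,0,20],[0,0,0,2.9,-0.04,0,20]]'
```

```text
[0.39641186 0.32525942 0.031     ]
t: 2.45
eef_pos: [0.396, 0.3247, 0.0058]
ee_rot: [0.703, -0.074, 0.703, 0.074]
wrist_force: [-0.5, 1.4, 0.3]
width: 0.0352
```

```bash
python3 -m crank '[[0,0,0,-0.7,0,0,20],[0,0,0,-1.7,0,0,20],[0,0,0,-2.5,0,0,20],[0,0,0,-2.5,0,0,20]]'; python3 - <<'E'
from h import *
plan((.618,.2094,.1,80.8))
E
```

```text
t: 2.85
eef_pos: [0.3986, 0.3262, 0.1094]
ee_rot: [0.706, -0.073, 0.7, 0.075]
wrist_force: [0.7, -0.3, -2.8]
width: 0.0343
t 2.85 p [0.3986 0.3262 0.1094] jaw 102.02 tilt [ 0.008  0.005 -1.   ] w 0.0343 q6 -1.23 q1 0.55
(0.618, 0.2094, 0.1) -> [2.652, 0.056, -0.033] [0.263, -3.998, 4.755] rows~ 5.0
```

```bash
python3 -m crank '[[2.65,0,0,0.2,-4,4.75,20],[2.65,0,0,0.2,-4,4.75,20],[2.65,0,0,0.2,-4,4.75,20],[2.65,0,0,0.2,-4,4.75,20],[2.65,0,0,0.2,-4,4.75,20],[2.65,0,0,0.2,-4,4.75,20],[2.65,0,0,0.2,-4,4.75,20],[2.65,0,0,0.2,-4,4.75,20],[2.65,0,0,0.2,-4,4.75,20],[2.65,0,0,0.2,-4,4.75,20]]'; python3 - <<'E'
from h import *
s=snapshot("wrist"); cv2.imwrite("pics/w2.png",s["pixels"][:,:,::-1])
plan((.618,.2094,.011,80.8))
E
```

```text
t: 3.85
eef_pos: [0.6138, 0.2084, 0.0976]
ee_rot: [0.705, 0.056, 0.705, -0.056]
wrist_force: [0.2, -0.4, -1.1]
width: 0.0336
t 3.9 p [0.614  0.2083 0.0977] jaw 80.9 tilt [ 0.  0. -1.] w 0.0335 q6 -1.19 q1 0.22
(0.618, 0.2094, 0.011) -> [0.012, 0.0, -0.001] [2.168, 0.043, 0.094] rows~ 1.7
```

View pics/w2.png

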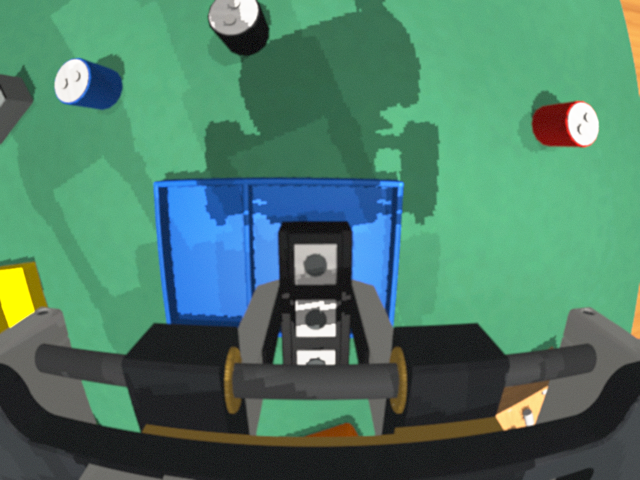

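The module hangs level over the wide bay. The tray's near rim corners are at (157,183) and (403,183), and the divider is at (249,184). I'll check these against my tray pose.

```bash
python3 - <<'E'
from h import *
s=snapshot("wrist")
for uv in [(157,183),(403,183),(249,184)]: print(atz(s,uv,.022,True))
c=np.array([.6125,.1758]);a=np.radians(-9.2);Rt=np.array([[np.cos(a),-np.sin(a)],[np.sin(a),np.cos(a)]])
for q in [(-.06,-.09),(-.06,.09),(-.06,-.020),(0,.034),(0,-.054)]: print(q,c+Rt@q)
E
```

```text
[0.5410945  0.10221981 0.022     ]
[0.57093826 0.27561421 0.022     ]
[0.55510692 0.17001877 0.022     ]
(-0.06, -0.09) [0.53888252 0.09655061]
(-0.06, 0.09) [0.56766113 0.27423514]
(-0.06, -0.02) [0.5500742  0.16565015]
(0, 0.034) [0.61793596 0.20936263]
(0, -0.054) [0.60386642 0.12249464]
```

```bash
python3 -m crank '[[0,0,0,0.6,0.06,0.09,20],[0,0,0,1.3,0.06,0.09,20],[0,0,0,1.9,0.06,0.09,20],[0,0,0,2.1,0.06,0.09,20],[0,0,0,2.18,0.06,0.09,20],[0,0,0,2.18,0.06,0.09,20],[0,0,0,2.18,0.06,0.09,20],[0,0,0,2.18,0.06,0.09,50],[0,0,0,2.18,0.06,0.09,50],[0,0,0,2.18,0.06,0.09,50],[0,0,0,2.18,0.06,0.09,50]]'
```

```text
t: 5.05
eef_pos: [0.6192, 0.2094, 0.0106]
ee_rot: [0.705, 0.057, 0.705, -0.057]
wrist_force: [-0.3, -0.6, -0.7]
width: 0.05
```

```bash
python3 -m crank '[[0,0,0,-1,0,0,50],[0,0,0,-2.2,0,0,50],[0,0,0,-2.2,0,0,60],[0,0,0,-2.2,0,0,60],[0,0,0,-2.2,0,0,60]]'; python3 - <<'E'
from h import *
s=snapshot("wrist"); cv2.imwrite("pics/w3.png",s["pixels"][:,:,::-1])
plan((.537,.4155,.1,80.8),(.537,.4155,.1,-9))
E
```

```text
t: 5.55
eef_pos: [0.6179, 0.2091, 0.0972]
ee_rot: [0.704, 0.056, 0.706, -0.057]
wrist_force: [-0.1, 0.3, -0.3]
width: 0.0601
t 5.6 p [0.6177 0.209  0.0967] jaw 80.81 tilt [-0.003 -0.001 -1.   ] w 0.0599 q6 -1.19 q1 0.22
(0.537, 0.4155, 0.1) -> [0.002, -0.021, 0.008] [-0.081, 4.774, -2.815] rows~ 4.4
(0.537, 0.4155, 0.1) -> [11.227, -0.01, 0.022] [-0.081, 4.774, -2.815] rows~ 10.5
```

View pics/w3.png

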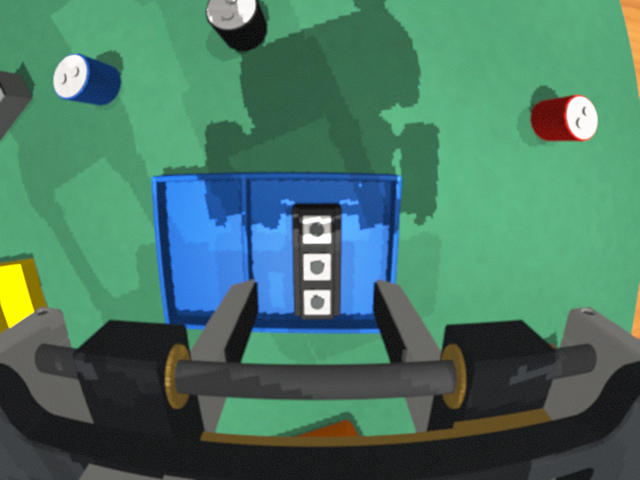

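The module sits flat in the wide bay, terminals at (317,230) to (317,302). The red cap is next.

```bash
python3 -m crank '[[11.2,0,0,-0.1,4.77,-2.81,70],[11.2,0,0,-0.1,4.77,-2.81,70],[11.2,0,0,-0.1,4.77,-2.81,70],[11.2,0,0,-0.1,4.77,-2.81,70],[11.2,0,0,-0.1,4.77,-2.81,70],[11.2,0,0,-0.1,4.77,-2.81,70],[11.2,0,0,-0.1,4.77,-2.81,70],[11.2,0,0,-0.1,4.77,-2.81,70],[11.2,0,0,-0.1,4.77,-2.81,70],[11.2,0,0,-0.1,4.77,-2.81,70],[11.2,0,0,-0.1,4.77,-2.81,70],[11.2,0,0,-0.1,4.77,-2.81,70],[11.2,0,0,-0.1,4.77,-2.81,70],[11.2,0,0,-0.1,4.77,-2.81,70],[11.2,0,0,-0.1,4.77,-2.81,70]]'; python3 - <<'E'
from h import *
s=snapshot("wrist"); cv2.imwrite("pics/w4.png",s["pixels"][:,:,::-1])
plan((.537,.4155,.012,-9))
E
```

```text
t: 7.1
eef_pos: [0.5383, 0.4155, 0.102]
ee_rot: [-0.46, -0.536, -0.46, 0.537]
wrist_force: [0.4, 0.0, 0.1]
width: 0.07
t 7.15 p [0.5383 0.4156 0.1021] jaw -8.75 tilt [-0. -0. -1.] w 0.0704 q6 0.71 q1 0.56
(0.537, 0.4155, 0.012) -> [0.031, 0.001, 0.002] [2.252, -0.031, 0.006] rows~ 1.8
```

View pics/w4.png

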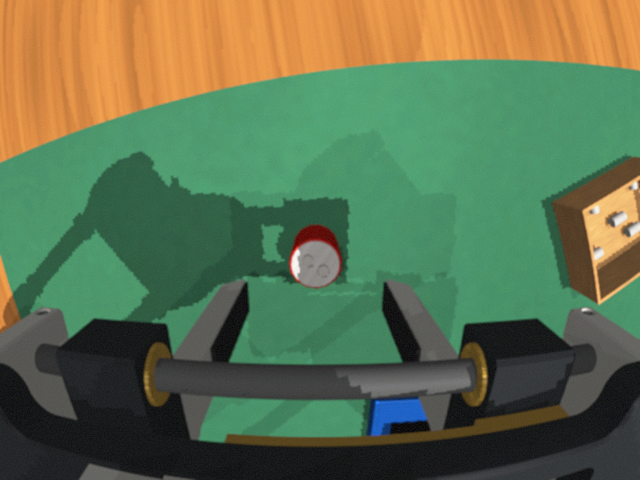

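The red cap's top is at (316,263), centred between the fingers. I'll go down, grip and lift in one call.

```bash
python3 - <<'E'
from h import *
s=snapshot("wrist"); print(atz(s,(316,263),.05,True))
E
python3 -m crank '[[0,0,0,1,-0.03,0,70],[0,0,0,1.9,-0.03,0,70],[0,0,0,2.25,-0.03,0,70],[0,0,0,2.25,-0.03,0,70],[0,0,0,2.25,-0.03,0,20],[0,0,0,2.25,-0.03,0,20],[0,0,0,2.25,-0.03,0,20],[0,0,0,2.25,-0.03,0,20],[0,0,0,2.25,-0.03,0,20],[0,0,0,2.25,-0.03,0,20],[0,0,0,2.25,-0.03,0,20],[0,0,0,1.5,-0.03,0,20],[0,0,0,0.5,-0.03,0,20],[0,0,0,-0.2,-0.03,0,20],[0,0,0,-0.2,-0.03,0,20]]'; python3 - <<'E'
from h import *
plan((.605,.124,.1,-9.2))
E
```

```text
[0.53926739 0.41671723 0.05      ]
t: 8.7
eef_pos: [0.5397, 0.4174, 0.1148]
ee_rot: [0.461, 0.54, 0.46, -0.534]
wrist_force: [0.5, 0.7, -0.3]
width: 0.0346
t 8.7 p [0.5397 0.4174 0.1148] jaw -8.78 tilt [ 0.007  0.005 -1.   ] w 0.0346 q6 0.71 q1 0.56
(0.605, 0.124, 0.1) -> [0.053, -0.042, -0.047] [0.347, 2.731, 7.002] rows~ 6.0
```

```bash
python3 -m crank '[[0,0,0,0.2,2.73,7,20],[0,0,0,0.2,2.73,7,20],[0,0,0,0.2,2.73,7,20],[0,0,0,0.2,2.73,7,20],[0,0,0,0.2,2.73,7,20],[0,0,0,0.2,2.73,7,20],[0,0,0,0.2,2.73,7,20],[0,0,0,0.2,2.73,7,20],[0,0,0,0.2,2.73,7,20],[0,0,0,0.2,2.73,7,20],[0,0,0,0.2,2.73,7,20],[0,0,0,0.2,2.73,7,20]]'; python3 - <<'E'
from h import *
s=snapshot("wrist"); cv2.imwrite("pics/w5.png",s["pixels"][:,:,::-1])
plan((.605,.124,.0165,-9.2))
E
```

```text
t: 9.9
eef_pos: [0.6021, 0.1236, 0.1023]
ee_rot: [0.461, 0.536, 0.461, -0.536]
wrist_force: [1.0, -0.1, -0.9]
width: 0.0346
t 9.95 p [0.6022 0.1234 0.1023] jaw -8.7 tilt [ 0.  0. -1.] w 0.0344 q6 0.24 q1 0.09
(0.605, 0.124, 0.0165) -> [0.063, -0.001, -0.001] [2.145, 0.066, -0.026] rows~ 1.7
```

View pics/w5.png

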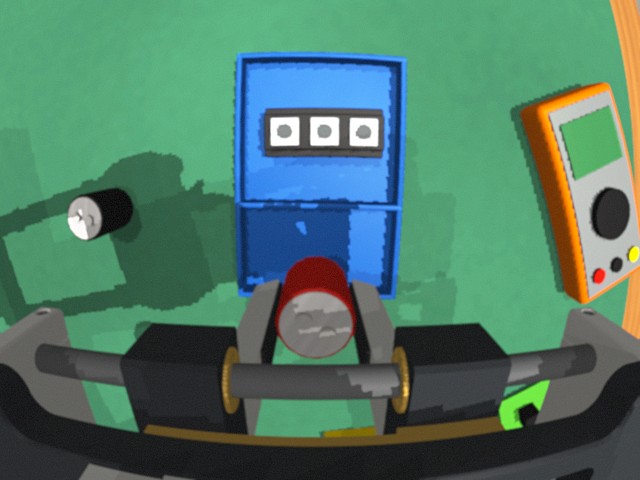

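The cap hangs over the small bay: divider at row 205, end wall at about row 295. I'll lower, release and rise.

```bash
python3 -m crank '[[0,0,0,0.6,0.03,-0.02,20],[0,0,0,1.3,0.03,-0.02,20],[0,0,0,1.9,0.03,-0.02,20],[0,0,0,2.1,0.03,-0.02,20],[0,0,0,2.14,0.03,-0.02,20],[0,0,0,2.14,0.03,-0.02,20],[0,0,0,2.14,0.03,-0.02,20],[0,0,0,2.14,0.03,-0.02,54],[0,0,0,2.14,0.03,-0.02,54],[0,0,0,2.14,0.03,-0.02,54],[0,0,0,2.14,0.03,-0.02,54],[0,0,0,1.2,0.03,-0.02,54],[0,0,0,0.2,0.03,-0.02,54],[0,0,0,0.1,0.03,-0.02,60],[0,0,0,0.1,0.03,-0.02,60]]'; python3 - <<'E'
from h import *
s=snapshot("wrist"); cv2.imwrite("pics/w6.png",s["pixels"][:,:,::-1])
plan((.452,.0586,.1,-3))
E
```

```text
t: 11.45
eef_pos: [0.6046, 0.123, 0.0997]
ee_rot: [0.461, 0.538, 0.46, -0.536]
wrist_force: [-0.2, -0.4, -0.7]
width: 0.0599
t 11.5 p [0.6034 0.123  0.0981] jaw -8.78 tilt [-0.  0. -1.] w 0.0599 q6 0.24 q1 0.09
(0.452, 0.0586, 0.1) -> [-0.723, -0.0, 0.0] [-0.046, -3.494, 2.168] rows~ 3.3
```

View pics/w6.png

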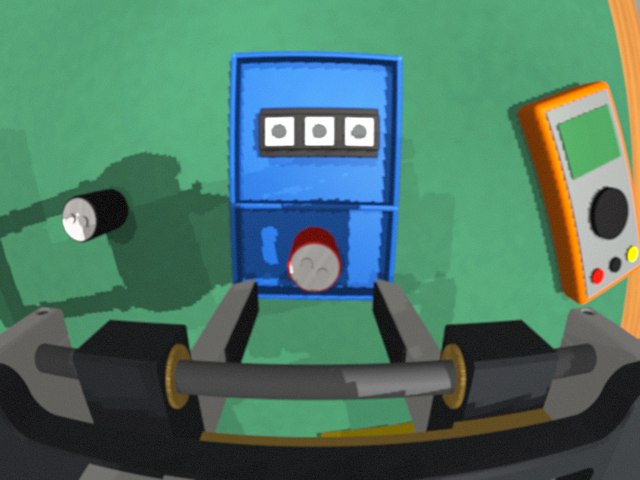

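The red cap stands in the small bay with its top at (314,263). On to the blue cap.

```bash
python3 -m crank '[[-0.7,0,0,0,-3.5,2.17,70],[-0.7,0,0,0,-3.5,2.17,70],[-0.7,0,0,0,-3.5,2.17,70],[-0.7,0,0,0,-3.5,2.17,70],[-0.7,0,0,0,-3.5,2.17,70],[-0.7,0,0,0,-3.5,2.17,70],[-0.7,0,0,0,-3.5,2.17,70],[-0.7,0,0,0,-3.5,2.17,70]]'; python3 - <<'E'
from h import *
s=snapshot("wrist"); cv2.imwrite("pics/w7.png",s["pixels"][:,:,::-1])
plan((.452,.0586,.012,-3))
E
```

```text
t: 12.3
eef_pos: [0.4538, 0.059, 0.0981]
ee_rot: [0.486, 0.514, 0.486, -0.513]
wrist_force: [-0.1, 0.3, 0.2]
width: 0.0698
t 12.35 p [0.4534 0.0589 0.0981] jaw -3.15 tilt [ 0.  0. -1.] w 0.07 q6 0.03 q1 -0.02
(0.452, 0.0586, 0.012) -> [-0.019, -0.002, -0.003] [2.151, -0.036, 0.01] rows~ 1.7
```

View pics/w7.png

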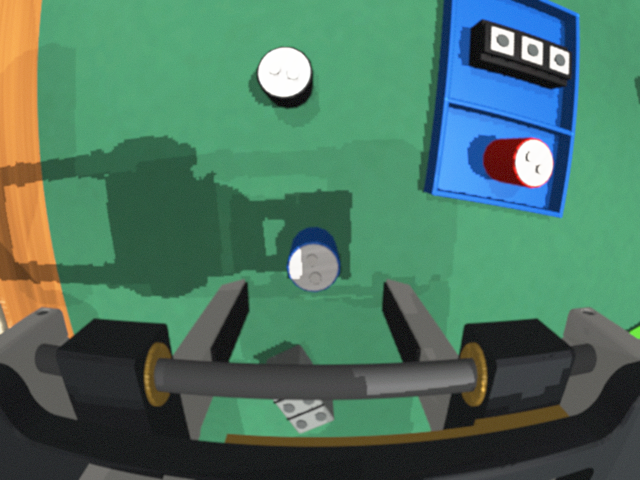

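```bash
python3 -m crank '[[0,0,0,1,-0.03,0,70],[0,0,0,1.8,-0.03,0,70],[0,0,0,2.15,-0.03,0,70],[0,0,0,2.15,-0.03,0,70],[0,0,0,2.15,-0.03,0,20],[0,0,0,2.15,-0.03,0,20],[0,0,0,2.15,-0.03,0,20],[0,0,0,2.15,-0.03,0,20],[0,0,0,2.15,-0.03,0,20],[0,0,0,2.15,-0.03,0,20],[0,0,0,2.15,-0.03,0,20],[0,0,0,1.5,-0.03,0,20],[0,0,0,0.5,-0.03,0,20],[0,0,0,-0.3,-0.03,0,20],[0,0,0,-0.3,-0.03,0,20]]'; python3 - <<'E'
from h import *
plan((.6387,-.1038,.1,-3))
E
```

```text
t: 13.85
eef_pos: [0.4538, 0.0586, 0.1138]
ee_rot: [0.488, 0.516, 0.484, -0.512]
wrist_force: [0.5, -0.5, -0.9]
width: 0.0344
t 13.85 p [0.4538 0.0586 0.1138] jaw -3.18 tilt [ 0.008 -0.    -1.   ] w 0.0344 q6 0.03 q1 -0.02
(0.6387, -0.1038, 0.1) -> [-0.022, -0.002, -0.059] [0.384, 4.837, 3.798] rows~ 4.9
```

```bash
python3 -m crank '[[0,0,0,0.2,4.84,3.8,20],[0,0,0,0.2,4.84,3.8,20],[0,0,0,0.2,4.84,3.8,20],[0,0,0,0.2,4.84,3.8,20],[0,0,0,0.2,4.84,3.8,20],[0,0,0,0.2,4.84,3.8,20],[0,0,0,0.2,4.84,3.8,20],[0,0,0,0.2,4.84,3.8,20],[0,0,0,0.2,4.84,3.8,20],[0,0,0,0.2,4.84,3.8,20],[0,0,0,0.2,4.84,3.8,20]]'; python3 - <<'E'
from h import *
s=snapshot("wrist"); cv2.imwrite("pics/w8.png",s["pixels"][:,:,::-1])
plan((.6387,-.1038,.0165,-3))
E
```

```text
t: 14.95
eef_pos: [0.6353, -0.1031, 0.1028]
ee_rot: [0.486, 0.514, 0.486, -0.513]
wrist_force: [0.3, -0.1, -0.6]
width: 0.0348
t 15.0 p [ 0.6355 -0.1033  0.1028] jaw -3.14 tilt [ 0.001 -0.    -1.   ] w 0.0346 q6 -0.21 q1 -0.27
(0.6387, -0.1038, 0.0165) -> [-0.018, -0.0, -0.004] [2.157, 0.08, 0.009] rows~ 1.7
```

View pics/w8.png

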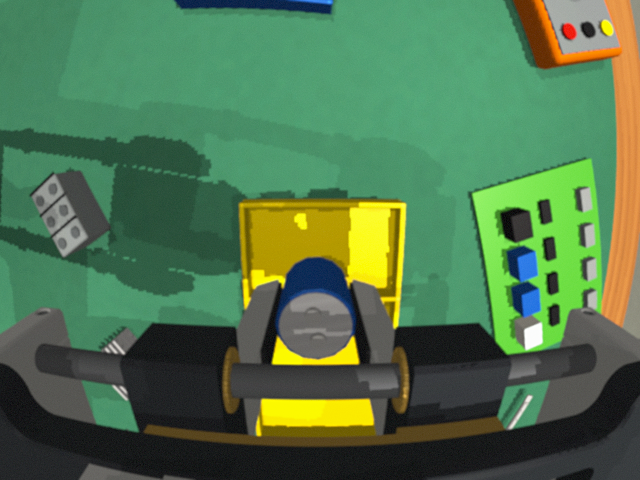

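```bash
python3 - <<'E'
from h import *
s=snapshot("wrist")
for uv in [(240,203),(405,203),(250,299)]: print(atz(s,uv,.022,True))
c=np.array([.6349,-.1757]);a=np.radians(-3);Rt=np.array([[np.cos(a),-np.sin(a)],[np.sin(a),np.cos(a)]])
for q in [(-.06,.11),(.06,.11),(-.056,.036)]: print(q,c+Rt@q)
E
```

```text
[ 0.58420811 -0.06333608  0.022     ]
[ 0.7018379  -0.06959812  0.022     ]
[ 0.58418356 -0.13648832  0.022     ]
(-0.06, 0.11) [ 0.58073918 -0.06271059]
(0.06, 0.11) [ 0.70057473 -0.06899091]
(-0.056, 0.036) [ 0.58086084 -0.13681852]
```

The tray agrees within about 3 mm. I'll lower the blue cap and release it.

```bash
python3 -m crank '[[0,0,0,0.6,0.08,0,20],[0,0,0,1.3,0.08,0,20],[0,0,0,1.9,0.08,0,20],[0,0,0,2.1,0.08,0,20],[0,0,0,2.15,0.08,0,20],[0,0,0,2.15,0.08,0,20],[0,0,0,2.15,0.08,0,20],[0,0,0,2.15,0.08,0,54],[0,0,0,2.15,0.08,0,54],[0,0,0,2.15,0.08,0,54],[0,0,0,2.15,0.08,0,54],[0,0,0,1.2,0.08,0,54],[0,0,0,0.2,0.08,0,54],[0,0,0,0.1,0.08,0,60],[0,0,0,0.1,0.08,0,60]]'; python3 - <<'E'
from h import *
s=snapshot("wrist"); cv2.imwrite("pics/w9.png",s["pixels"][:,:,::-1])
plan((.4518,-.2025,.1,34))
E
```

```text
t: 16.55
eef_pos: [0.6399, -0.1043, 0.0998]
ee_rot: [0.487, 0.514, 0.485, -0.513]
wrist_force: [-0.1, 0.1, -0.4]
width: 0.0595
t 16.6 p [ 0.6386 -0.104   0.0981] jaw -3.18 tilt [-0.  0. -1.] w 0.0598 q6 -0.21 q1 -0.27
(0.4518, -0.2025, 0.1) -> [-4.647, -0.001, 0.0] [-0.047, -4.526, 2.719] rows~ 4.3
```

View pics/w9.png

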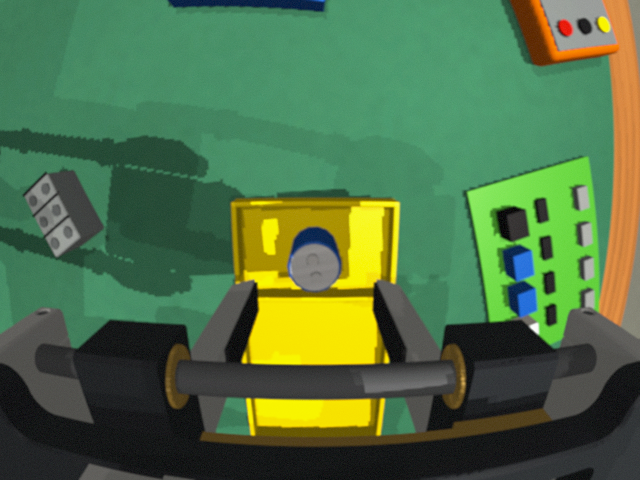

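The blue cap stands in the +y bay with its top at (315,265). Heat sink next.

```bash
python3 -m crank '[[-4.65,0,0,0,-4.53,2.72,70],[-4.65,0,0,0,-4.53,2.72,70],[-4.65,0,0,0,-4.53,2.72,70],[-4.65,0,0,0,-4.53,2.72,70],[-4.65,0,0,0,-4.53,2.72,70],[-4.65,0,0,0,-4.53,2.72,70],[-4.65,0,0,0,-4.53,2.72,70],[-4.65,0,0,0,-4.53,2.72,70],[-4.65,0,0,0,-4.53,2.72,70],[-4.65,0,0,0,-4.53,2.72,70]]'; python3 - <<'E'
from h import *
s=snapshot("wrist"); cv2.imwrite("pics/w10.png",s["pixels"][:,:,::-1])
crop(s,250,170,390,330,4,"w10c.png")
plan((.4518,-.2025,.006,34))
E
```

```text
t: 17.6
eef_pos: [0.4527, -0.2021, 0.098]
ee_rot: [0.624, 0.332, 0.625, -0.331]
wrist_force: [0.1, -0.7, 0.0]
width: 0.0699
t 17.65 p [ 0.4526 -0.2022  0.098 ] jaw 34.07 tilt [-0.  0. -1.] w 0.0701 q6 -1.16 q1 -0.56
(0.4518, -0.2025, 0.006) -> [0.009, -0.002, -0.0] [2.301, -0.021, -0.004] rows~ 1.8
```

View pics/w10.png

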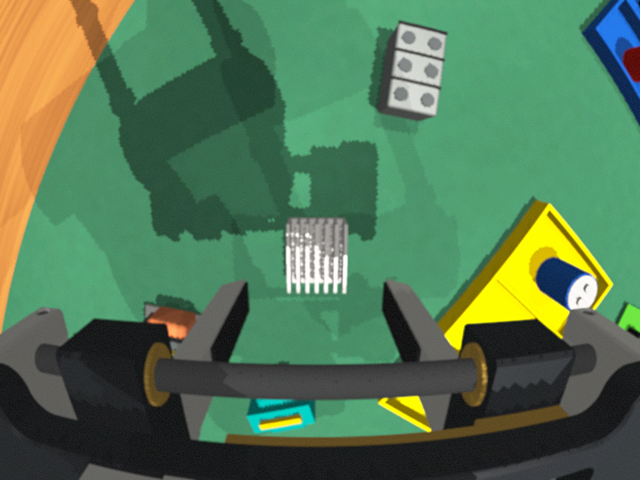

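View pics/w10c.png

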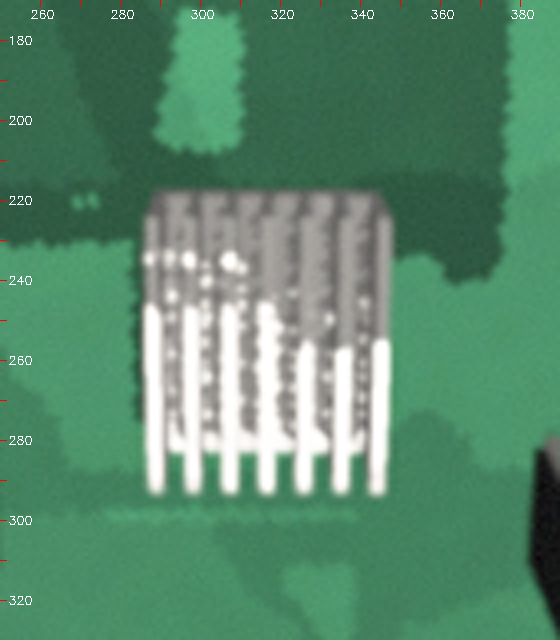

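The heat sink's fins run vertically in the picture, from (287,220) to (346,293), so it is aligned and centred. I'll grip across the fins.

```bash
python3 -m crank '[[0,0,0,1,-0.02,0,70],[0,0,0,1.9,-0.02,0,70],[0,0,0,2.3,-0.02,0,70],[0,0,0,2.3,-0.02,0,70],[0,0,0,2.3,-0.02,0,25],[0,0,0,2.3,-0.02,0,25],[0,0,0,2.3,-0.02,0,25],[0,0,0,2.3,-0.02,0,25],[0,0,0,2.3,-0.02,0,25],[0,0,0,2.3,-0.02,0,25],[0,0,0,2.3,-0.02,0,25],[0,0,0,1.5,-0.02,0,25],[0,0,0,0.5,-0.02,0,25],[0,0,0,-0.2,-0.02,0,25],[0,0,0,-0.2,-0.02,0,25]]'; python3 - <<'E'
from h import *
plan((.636,-.1757,.1,-3))
E
```

```text
t: 19.15
eef_pos: [0.4536, -0.2047, 0.1098]
ee_rot: [0.627, 0.331, 0.622, -0.332]
wrist_force: [1.0, -0.5, -1.8]
width: 0.0418
t 19.15 p [ 0.4536 -0.2047  0.1098] jaw 34.03 tilt [ 0.007 -0.005 -1.   ] w 0.0418 q6 -1.16 q1 -0.56
(0.636, -0.1757, 0.1) -> [4.628, 0.045, -0.037] [0.272, 4.185, 1.95] rows~ 4.3
```

```bash
python3 -m crank '[[4.63,0,0,0.1,4.18,1.95,25],[4.63,0,0,0.1,4.18,1.95,25],[4.63,0,0,0.1,4.18,1.95,25],[4.63,0,0,0.1,4.18,1.95,25],[4.63,0,0,0.1,4.18,1.95,25],[4.63,0,0,0.1,4.18,1.95,25],[4.63,0,0,0.1,4.18,1.95,25],[4.63,0,0,0.1,4.18,1.95,25],[4.63,0,0,0.1,4.18,1.95,25],[4.63,0,0,0.1,4.18,1.95,25],[4.63,0,0,0.1,4.18,1.95,25]]'; python3 - <<'E'
from h import *
s=snapshot("wrist"); cv2.imwrite("pics/w11.png",s["pixels"][:,:,::-1])
plan((.636,-.1757,.0105,-3))
E
```

```text
t: 20.25
eef_pos: [0.6333, -0.1744, 0.1026]
ee_rot: [0.487, 0.513, 0.486, -0.513]
wrist_force: [0.6, 0.6, -1.4]
width: 0.0416
t 20.3 p [ 0.6334 -0.1743  0.1026] jaw -3.04 tilt [ 0.001 -0.    -1.   ] w 0.0417 q6 -0.32 q1 -0.37
(0.636, -0.1757, 0.0105) -> [-0.004, 0.0, -0.004] [2.302, 0.065, 0.031] rows~ 1.8
```

View pics/w11.png

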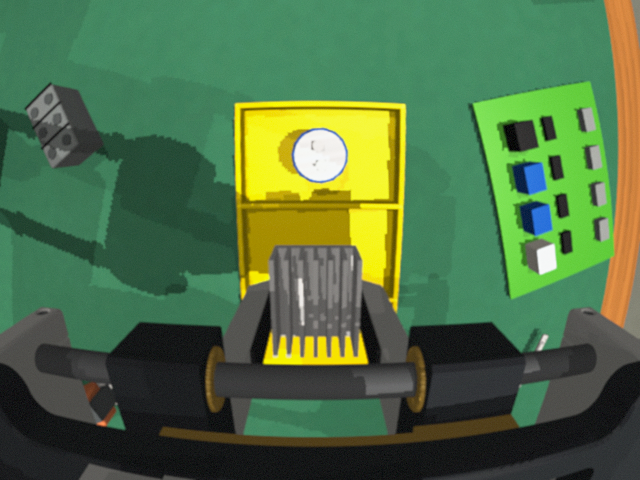

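The heat sink is square over the middle bay, with the divider at row 205. I'll lower it.

```bash
python3 - <<'E'
from h import *
s=snapshot("wrist")
print(atz(s,(320,205),.022,True))
E
python3 -m crank '[[0,0,0,0.6,0.06,0.03,25],[0,0,0,1.3,0.06,0.03,25],[0,0,0,1.9,0.06,0.03,25],[0,0,0,2.2,0.06,0.03,25],[0,0,0,2.3,0.06,0.03,25],[0,0,0,2.3,0.06,0.03,25],[0,0,0,2.3,0.06,0.03,25],[0,0,0,2.3,0.06,0.03,60],[0,0,0,2.3,0.06,0.03,60],[0,0,0,2.3,0.06,0.03,60],[0,0,0,2.3,0.06,0.03,60],[0,0,0,1.2,0.06,0.03,60],[0,0,0,0.2,0.06,0.03,60],[0,0,0,0.1,0.06,0.03,60],[0,0,0,0.1,0.06,0.03,60]]'; python3 - <<'E'
from h import *
s=snapshot("wrist"); cv2.imwrite("pics/w12.png",s["pixels"][:,:,::-1])
plan((.547,-.4335,.1,-5.5))
E
```

```text
[ 0.63874427 -0.13935434  0.022     ]
t: 21.85
eef_pos: [0.6367, -0.1758, 0.0998]
ee_rot: [0.488, 0.514, 0.486, -0.512]
wrist_force: [0.3, 0.4, -0.8]
width: 0.0598
t 21.9 p [ 0.6355 -0.1754  0.0981] jaw -3.02 tilt [-0.  0. -1.] w 0.0603 q6 -0.32 q1 -0.37
(0.547, -0.4335, 0.1) -> [0.31, -0.001, 0.001] [-0.049, -1.87, 6.561] rows~ 5.5
```

View pics/w12.png

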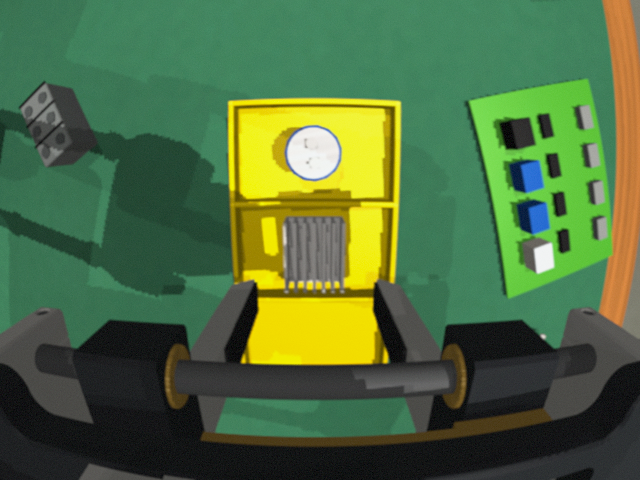

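The heat sink is in the middle bay at (315,253). Now the relay.

```bash
python3 -m crank '[[0.3,0,0,0,-1.87,6.56,75],[0.3,0,0,0,-1.87,6.56,75],[0.3,0,0,0,-1.87,6.56,75],[0.3,0,0,0,-1.87,6.56,75],[0.3,0,0,0,-1.87,6.56,75],[0.3,0,0,0,-1.87,6.56,75],[0.3,0,0,0,-1.87,6.56,75],[0.3,0,0,0,-1.87,6.56,75],[0.3,0,0,0,-1.87,6.56,75],[0.3,0,0,0,-1.87,6.56,75]]'; python3 - <<'E'
from h import *
s=snapshot("wrist"); cv2.imwrite("pics/w13.png",s["pixels"][:,:,::-1])
crop(s,250,170,390,330,4,"w13c.png")
plan((.547,-.4335,.006,-5.5))
E
```

```text
t: 22.9
eef_pos: [0.5478, -0.4317, 0.0978]
ee_rot: [0.476, 0.523, 0.477, -0.523]
wrist_force: [-0.3, 0.7, -0.2]
width: 0.075
t 22.95 p [ 0.5479 -0.4319  0.098 ] jaw -5.31 tilt [-0.     0.001 -1.   ] w 0.0746 q6 -0.67 q1 -0.77
(0.547, -0.4335, 0.006) -> [0.024, -0.005, 0.003] [2.301, -0.018, 0.043] rows~ 1.8
```

View pics/w13.png

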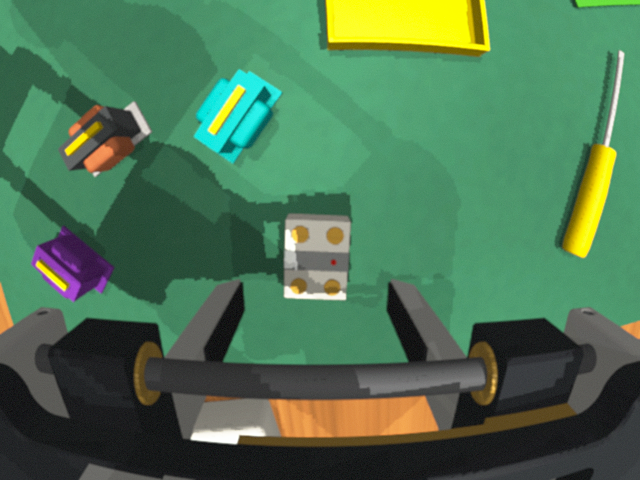

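View pics/w13c.png

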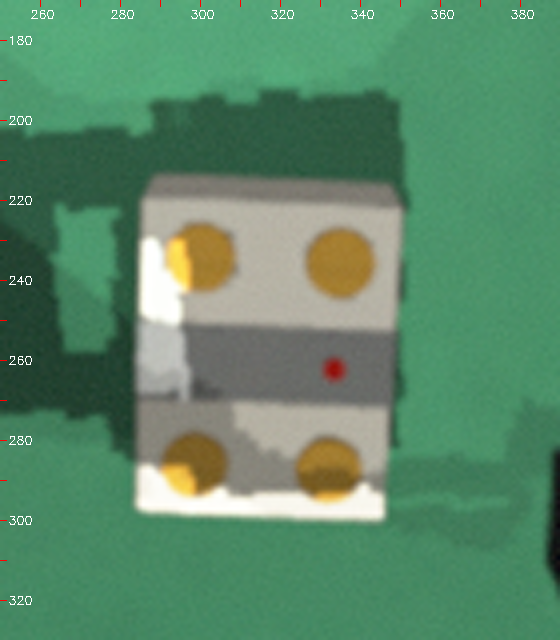

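```bash
python3 - <<'E'
from h import *
s=snapshot("wrist")
print(atz(s,(316,260.5),.028,True)); print(ray(s,(1,1),True)[0])
P=[atz(s,q,.028,True)[:2] for q in [(300,234),(335,235.5),(331.5,287),(298,286)]]
print(np.mean(P,0),[np.degrees(np.arctan2(*(P[b]-P[a])[::-1])).round(1) for a,b in [(0,1),(3,2),(0,3),(1,2)]])
E
```

```text
[ 0.54840278 -0.43418216  0.028     ]
[ 0.55460773 -0.36199035  0.27675093]
[ 0.54843447 -0.4346675 ] [np.float64(-7.8), np.float64(-7.1), np.float64(-98.1), np.float64(-98.3)]
```

The relay is seen at yaw about −7.8°, centre (0.548, −0.4345). I'll correct for that and grip.

```bash
python3 -m crank '[[0.3,0,0,1,0,0.06,75],[0.3,0,0,1.9,0,0.06,75],[0.3,0,0,2.3,0,0.06,75],[0.3,0,0,2.3,0,0.06,75],[0.3,0,0,2.3,0,0.06,30],[0.3,0,0,2.3,0,0.06,30],[0.3,0,0,2.3,0,0.06,30],[0.3,0,0,2.3,0,0.06,30],[0.3,0,0,2.3,0,0.06,30],[0.3,0,0,2.3,0,0.06,30],[0.3,0,0,2.3,0,0.06,30],[0.3,0,0,1.5,0,0.06,30],[0.3,0,0,0.5,0,0.06,30],[0.3,0,0,-0.2,0,0.06,30],[0.3,0,0,-0.2,0,0.06,30],[0.3,0,0,-0.2,0,0.06,30]]'; python3 - <<'E'
from h import *
plan((.632,-.2476,.1,-3))
E
```

```text
t: 24.6
eef_pos: [0.5468, -0.4358, 0.1058]
ee_rot: [-0.465, -0.533, -0.465, 0.533]
wrist_force: [-0.0, 0.0, -0.5]
width: 0.0449
t 24.6 p [ 0.5468 -0.4358  0.1058] jaw -7.82 tilt [-0.  0. -1.] w 0.0449 q6 -0.64 q1 -0.77
(0.632, -0.2476, 0.1) -> [-0.603, -0.002, 0.002] [0.146, 1.471, -4.951] rows~ 4.1
```

```bash
python3 -m crank '[[-0.6,0,0,0.1,1.47,-4.95,30],[-0.6,0,0,0.1,1.47,-4.95,30],[-0.6,0,0,0.1,1.47,-4.95,30],[-0.6,0,0,0.1,1.47,-4.95,30],[-0.6,0,0,0.1,1.47,-4.95,30],[-0.6,0,0,0.1,1.47,-4.95,30],[-0.6,0,0,0.1,1.47,-4.95,30],[-0.6,0,0,0.1,1.47,-4.95,30],[-0.6,0,0,0.1,1.47,-4.95,30],[-0.6,0,0,0.1,1.47,-4.95,30],[-0.6,0,0,0.1,1.47,-4.95,30]]'; python3 - <<'E'
from h import *
s=snapshot("wrist"); cv2.imwrite("pics/w14.png",s["pixels"][:,:,::-1])
plan((.632,-.2476,.0105,-3))
E
```

```text
t: 25.7
eef_pos: [0.632, -0.2487, 0.1023]
ee_rot: [0.486, 0.513, 0.486, -0.513]
wrist_force: [-0.3, -0.0, -0.9]
width: 0.0448
t 25.75 p [ 0.6321 -0.2485  0.1023] jaw -3.08 tilt [ 0. -0. -1.] w 0.0447 q6 -0.42 q1 -0.48
(0.632, -0.2476, 0.0105) -> [-0.009, 0.0, -0.001] [2.296, -0.004, -0.022] rows~ 1.8
```

View pics/w14.png

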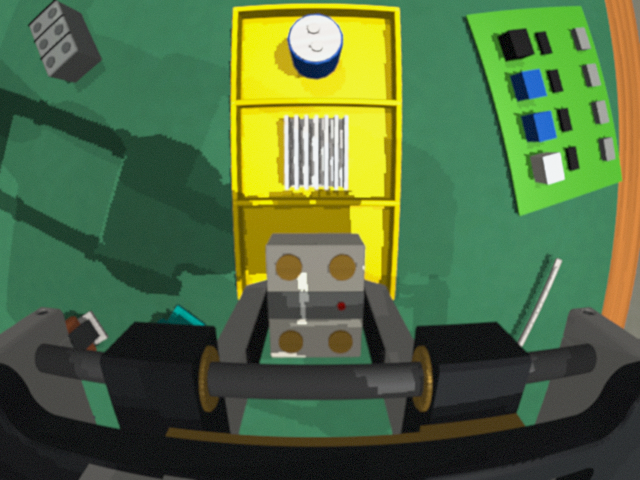

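```bash
python3 - <<'E'
from h import *
s=snapshot("wrist")
print("div",atz(s,(318,204),.022,True),atz(s,(318,103),.022,True))
P=[atz(s,q,.124,True)[:2] for q in [(288,267),(342,267),(341,341.5),(291,341.5)]]
print(np.mean(P,0),[np.degrees(np.arctan2(*(P[b]-P[a])[::-1])).round(1) for a,b in [(0,1),(3,2),(0,3),(1,2)]])
E
```

```text
div [ 0.63610743 -0.21266567  0.022     ] [ 0.63985936 -0.14193891  0.022     ]
[ 0.63248529 -0.24566619] [np.float64(-3.1), np.float64(-3.1), np.float64(-92.3), np.float64(-92.4)]
```

The relay is within about 2 mm of the bay centre and has 5 mm clearance each side. I'll nudge it 1.5 mm towards −y and lower it.

```bash
python3 -m crank '[[0,0,0,0.6,0,0.04,30],[0,0,0,1.2,0,0.04,30],[0,0,0,1.5,0,0.04,30],[0,0,0,1.8,0,0.04,30],[0,0,0,2.1,0,0.04,30],[0,0,0,2.3,0,0.04,30],[0,0,0,2.3,0,0.04,30],[0,0,0,2.3,0,0.04,30]]'
```

```text
t: 26.6
eef_pos: [0.6327, -0.2496, 0.011]
ee_rot: [0.487, 0.513, 0.486, -0.513]
wrist_force: [-0.3, -0.6, 2.0]
width: 0.0444
```

Force is low, so it went in freely. I'll release and rise.

```bash
python3 -m crank '[[0,0,0,0,0,0,62],[0,0,0,0,0,0,62],[0,0,0,0,0,0,62],[0,0,0,0,0,0,62],[0,0,0,-1,0,0,62],[0,0,0,-2,0,0,62],[0,0,0,-3,0,0,62],[0,0,0,-4,0,0,62],[0,0,0,-4,-4,0,62],[0,0,0,-4,-6,0,62],[0,0,0,-4,-6,0,62],[0,0,0,-4,-6,0,62],[0,0,0,-4,-6,0,62],[0,0,0,-4,-6,0,62]]'; python3 - <<'E'
from h import *
s={n:snapshot(n) for n in ("top","scene","wrist")}
cv2.imwrite("pics/w15.png",s["wrist"]["pixels"][:,:,::-1])
crop(s["top"],180,150,530,350,2,"t2.png")
crop(s["scene"],180,120,400,400,2,"s2.png")
import pickle; a=pickle.load(open("s0.pkl","rb"))
for n in ("top","scene"):
    d=cv2.absdiff(a[n]["pixels"],s[n]["pixels"]); cv2.imwrite(f"pics/d_{n}.png",d)
E
```

```text
t: 28.0
eef_pos: [0.3875, -0.235, 0.1702]
ee_rot: [-0.485, -0.513, -0.487, 0.514]
wrist_force: [0.2, -0.5, 0.7]
width: 0.0621
```

View pics/t2.png

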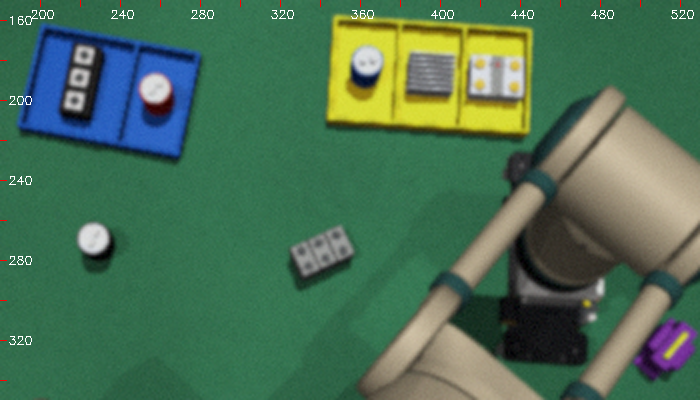

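View pics/s2.png

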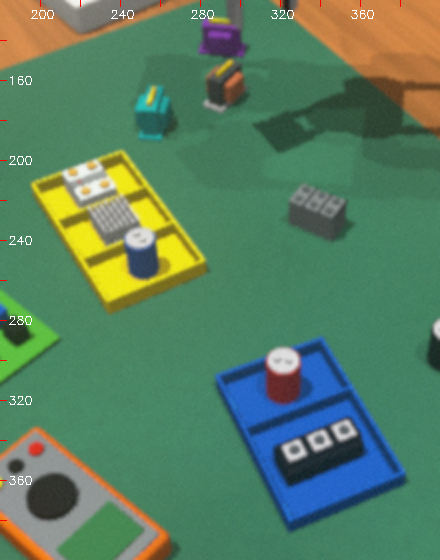

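View pics/d_scene.png

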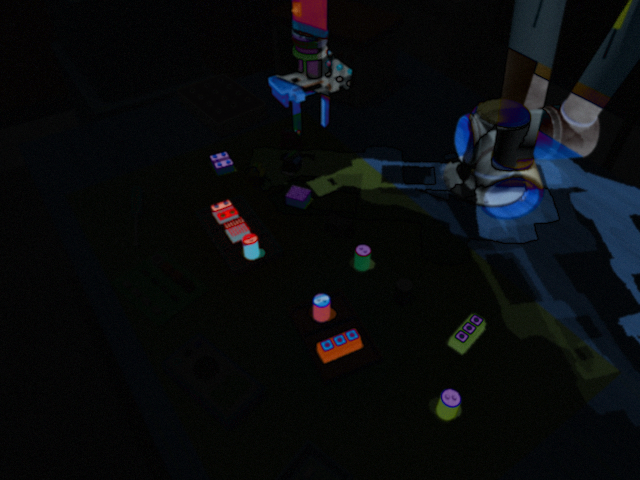

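Both trays are filled and nothing leans. The difference picture shows no change at the black cap, terminal block or transformer. I'll check the top heights and bay coordinates.

```bash
python3 - <<'E'
from h import *
T,S=snapshot("top"),snapshot("scene")
B=((.6125,.1758),-9.2);Y=((.6349,-.1757),-3)
for k,a,b,(c,an),h in [("relay",(428.5,188.5),(225,211),Y,.032),("hs",(396,187),(237,228),Y,.032),("bluecap",(363.5,179.5),(250,238.5),Y,.054),("redcap",(257.5,194),(321.5,300),B,.054),("module",(219.5,189),(339.5,339.5),B,.035)]:
    p,e=tri([ray(T,a),ray(S,b)]); an=np.radians(an); d=p[:2]-c
    print(k,"z",p[2].round(4),"exp",h,"err",round(e,4),"tray xy",round(d[0]*np.cos(an)+d[1]*np.sin(an),4),round(-d[0]*np.sin(an)+d[1]*np.cos(an),4))
crop(S,185,180,295,280,6,"s3.png"); crop(T,340,150,450,225,6,"t3.png")
st=state(); print(st["t"],st["wrist_force"])
E
```

```text
relay z 0.0241 exp 0.032 err 0.0007 tray xy 0.0008 -0.0724
hs z 0.0253 exp 0.032 err 0.0007 tray xy 0.0001 -0.0017
bluecap z 0.0563 exp 0.054 err 0.0006 tray xy 0.0009 0.073
redcap z 0.0543 exp 0.054 err 0.0003 tray xy 0.0001 -0.0528
module z 0.0354 exp 0.035 err 0.0 tray xy 0.0022 0.0334
28.25 [0.32880933 0.89465575 0.49252082]
```

View pics/s3.png

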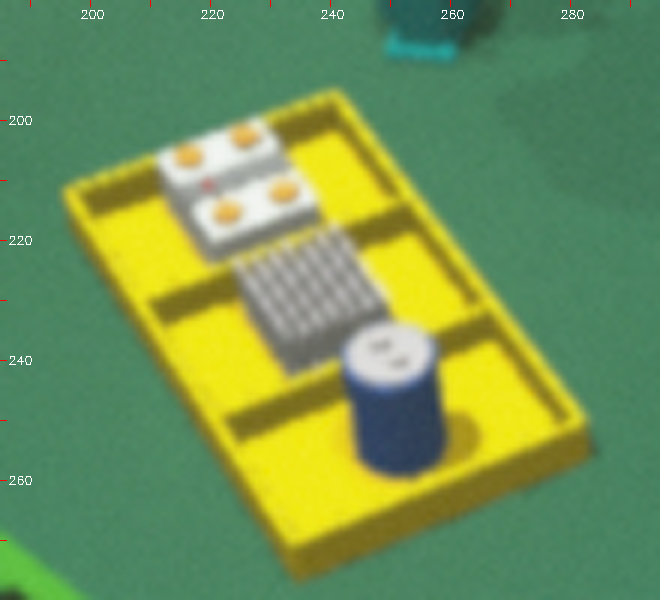

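View pics/t3.png

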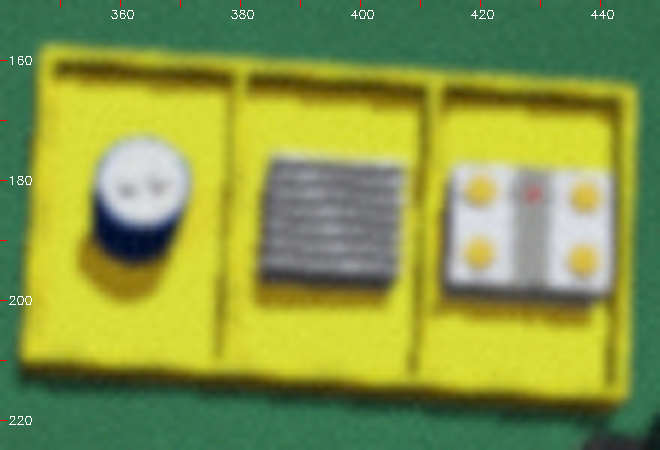

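```bash
python3 - <<'E'
from h import *
import pickle
s=pickle.load(open("s0.pkl","rb"));T,S=s["top"],s["scene"]
c=(.6349,-.1757);an=np.radians(-3)
for a,b in [((428.6,187.5),(224.3,209.)),((395.5,186.7),(237,227)),
 ((420,181.8),(229.5,215.3)),((437.5,182.7),(216.5,206)),((437.2,193.5),(225.7,202.8)),((419.8,192.2),(232.3,212))]:
    p,e=tri([ray(T,a),ray(S,b)]); d=p[:2]-c
    print(p.round(4),round(e,4),"tray xy",round(d[0]*np.cos(an)+d[1]*np.sin(an),4),round(-d[0]*np.sin(an)+d[1]*np.cos(an),4))
E
```

```text
[ 0.6325 -0.2474  0.031 ] 0.0002 tray xy 0.0013 -0.0718
[ 0.6347 -0.1761  0.0292] 0.0011 tray xy -0.0002 -0.0004
[ 0.638  -0.2236  0.0347] 0.0073 tray xy 0.0056 -0.0476
[ 0.6434 -0.2669  0.0316] 0.0004 tray xy 0.0133 -0.0907
[ 0.6193 -0.2661  0.0306] 0.0001 tray xy -0.0108 -0.0911
[ 0.6215 -0.228   0.0305] 0.0003 tray xy -0.0107 -0.0529
```

Re-read more closely, the relay and heat sink tops come out at 31 and 29 mm (32 expected) and both are centred in their bays. One terminal point gave a 7 mm error because I had its pixel column wrong. Handing in.

```bash
python3 -c "
from workcell import *
print(close_job()); print(state()['t'])"
```

```text
the job is handed in; nothing more can be done
None
the job is handed in; nothing more can be done
```

Both kits are made up, and the job was handed in at about 28 s of the 120 s allowed. It gave no verdict.

**Blue tray:** the power module is in the wide bay (tray y about +33 mm) and the red capacitor in the small bay (y about −53 mm).

**Yellow tray:** the heat sink is in the middle bay (y about 0), the white relay at y about −72 mm and the blue capacitor at y about +73 mm.

**Last checks:**
- **Height:** measured from two views, the tops stand within about 3 mm of where they should be with each part flat on its tray floor. Nothing leans.
- **Parts to leave alone:** in the before-and-after difference of the scene camera, the black capacitor, terminal block and transformer show no visible change. In the last top view the arm hid the transformer.
- **Robot:** the arm was standing clear of everything, with no notable force on the wrist.

**Checks that disagreed:**
- My first coarse height readings for the relay (24 mm) and heat sink (25 mm) were too low against the 32 mm expected. Closer crops gave 31 and 29 mm.
- One relay terminal came out 7 mm off because I misread a pixel; the other three agreed.
- The wrist camera placed the trays about 2–6 mm away from the top-camera estimate, within the clearances I had.

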